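Drive the seized hinge pin of a board holder back to its stop

TASK

The captive hinge pin of the green circuit-board holder has seized. Take the drift punch from its wooden rest, put its nose into the open bore at the pin's headless end and press the pin steadily out, headed end first, until it comes up solid against its internal stop; lean on it firmly there for a moment, but with well under 22 N so as not to mar the pin, and do not jam the punch against the ear of the holder or push or pull the pin with the fingers. Then lay the punch back in its rest as you found it, and leave everything else on the bench alone.

Things in the scene. Friction and masses are not known exactly. Their poses are not given: they have to be found in the camera images.
- holder: Green board holder fixed to the bench, plate 260 x 150 x 12 mm. Origin on the bench under the middle of its hinge, whose axis runs along y, 55 mm up; z up. Two ears, 50 mm wide in x, 85 mm high, at y +15..+50 and y -20..-50 mm. A clamp arm runs to x = +182 mm, lower than the ears. The open bore for the punch is in the +y ear; the pin's round head is outside the -y ear.
- bore_mouth (a point): Centre of the bore's mouth in the outer (+y) face of the +y ear, 55 mm above the bench; axes as the holder's: -y points into the bore, the way the pin is driven. Bore 13 mm across, 35 mm deep. The pin's flat headless end lies 7 to 16 mm inside at the start, 27 to 31 mm inside when the pin is at its stop (the hinge has side play, so feel for it).
- pin: Steel hinge pin: shank 11 mm across, round head 20 mm across, 8 mm thick. Axes as the holder's, origin on the pin's axis: headless end at y = +41 mm, head's outer face at y = -62 mm. It resists with about 6.5 N plus 0.12 N per mm/s, stays where it is left, and comes up solid at its stop, where the punch should lean on it with 11 to 18 N. Over 22 N mars it.
- pin_travel (a joint): How far the pin has been driven out, m: 0 = as fitted, starts between 0 and 0.005, 0.020 = solid against its internal stop, which holds whatever the push.
- punch: Steel drift punch, 0.16 kg: square handle 84 x 16 x 16 mm, then a round nose 10 mm across, tapering over its last 5 mm to a flat 7 mm tip. Origin at the middle of the handle; x along the punch towards the tip, which lies 105 mm from the origin; the handle ends at x = -42 and +42 mm. Starts lying level in its rest, axis 45 mm above the bench.
- punch_tip (a point): Middle of the punch's flat tip, axes as the punch's.
- rest: Wooden punch rest, fixed: plate 170 x 50 x 10 mm, two forks 58 mm high, 12 mm thick along x. Rear fork (x = -34 mm) takes the handle in a 24 mm slot, floor at z = 37 mm; front fork (x = +75 mm) the nose in an 18 mm slot, floor at z = 40 mm. Free for fingers from x = -28 to +69 mm. Origin on the bench; x is the way the nose points.
- rest_seat (a point): Where the punch's origin belongs when it lies in the rest: 45 mm above the bench, axes as the rest's.
- rest_nose (a point): Where the punch's tip belongs when it lies in the rest.
- screwdriver: Bystander: yellow-handled screwdriver lying on the bench, 170 mm long.
- solder_reel: Bystander: reel of solder standing on its flange, 54 mm across, 44 mm high.
- screw_jar: Bystander: clear jar with steel lid, 48 mm across, 60 mm high.
- parts_tray: Bystander: grey four-compartment tray, 100 x 75 x 28 mm.
- pen_pot: Bystander: dark steel pot, 70 mm across, 90 mm high.
- multimeter: Bystander: yellow multimeter lying flat, 150 x 75 x 34 mm.
- eraser_block: Bystander: black rubber block, 45 x 22 x 14 mm.
Things that resemble listed ones, but are neither listed nor needed, are in the scene too. Several things have the shape of the punch; the one meant has the colours described above.

How it is judged:
By the outcome, as a careful person would: the job done as asked, in the order asked, and still so for the second after the job is handed in, with the robot touching nothing.
It also fails if it takes over 61 s, if anything falls off the work surface, if the arm or the gripper's body presses on something with over 40 N, if the wrist force passes 120 N, or if a joint passes its speed limit or range.

ROBOT

A 7-joint arm with a two-finger parallel gripper is mounted at the origin on the work surface. World frame = base frame: x ahead of the robot, y to its left, z up, the work surface at z = 0. Lengths are in m, angles in rad, forces in N, time in s.
With the tool pointing down it reaches from about 0.4 to 0.85 m from the base axis. Payload 10.4 kg.
Tool frame: the origin (TCP) lies on the centre line of the jaws, within the pads' length; the fingertips stand 17 mm ahead of it and the grasp point (between the pads) lies 2 mm behind it; z points along the fingers, y is the line along which they close (so a half turn about z gives the same grasp; the last joint's range is limited). The gripper opens to 85 mm and grips with 20 to 120 N. Pads are 22 mm wide; open, the fingers measure 114 mm over their backs; the gripper's body (76 mm by 85 mm) begins 54 mm behind the grasp point. The pads swing forward as they close: fully open they stand 13 mm farther back than shut.
Start: joints at [1.131, 0.332, -0.065, 1.46, 0.022, 1.35, -0.088], TCP at [0.253, -0.572, 0.248] pointing down, gripper open.
Joint ranges: [-2.6, 2.6], [-0.5, 2.12], [-1.47, 1.34], [0.16, 2.42], [-1.27, 4.41], [0.06, 2.06], [-2.6, 2.6]. Speed limits (rad/s): [2.22, 2.22, 2.79, 2.79, 3.14, 3.14, 3.14].

INTERFACE

Orientations are given as a unit quaternion [x, y, z, w].
In Python, from workcell import get_obs, optics, job gives the robot as it stands. The module is installed in compiled form; this text tells all that it offers.
- The arm moves only by the tool send_rows, never from a script. Its argument "plan" is a list that holds one entry, the list of rows, each a list of 7 numbers: the turn, a rotation vector about the tool's x, y, z in units of 1.5 rad (1.0 is 1.5 rad), then the shift along the tool's x, y, z in units of 20 cm (1.0 is 20 cm), then the opening, from 0 (shut) to 1 (fully open). A call has 1 to 20 rows; each row shifts and turns the commanded pose from where the row before left it, along the tool's axes as they then stand; what a row does not reach is not made up. A row lasts 1/12 s, in which the tool goes at most 41.7 mm and 7.16 degrees, less where a joint would pass 70% of its speed; a pose out of reach is approached as far as the arm can. A call with a number of a shift or a turn outside -1 to 1 is refused whole. A call with a gripper value outside its range is refused whole. The fingers move at their own pace and stop on an object; "squeeze" is the grip in N (left out, the last holds). Time passes only in rows, so rows that do not move let the fingers close. It gives the time, the measured TCP pose, the force, the opening and the grip force at its end, in the units of the state.
- get_obs(): the state, without advancing time (a new reading comes with each control period).
- optics.camera(name): name is "side" or "top"; returns the picture (384x512x3 uint8, red, green, blue); there is no depth.
- optics.get_calibration(name): a dict with "intrinsics" (3x3 intrinsics, pixels), "world_from_camera" (4x4, takes a point from camera to world coordinates). Camera axes: x right, y up, looking along -z (the intrinsics and any distortion apply to the point x, -y, -z); pixel columns grow to the right and rows downward; lengths in m; the calibration is good to about 2 mm. A picture is of the moment at which its call begins. get_calibration takes no time and is no camera call.
- job.hand_in(): hands the job in; it is judged then, once.
The state is a dict: "clock": time; "joint_pos": joint angles; "joint_velocities": joint speeds; "tau": joint torques, N m; "position": TCP position; "ee_rot": TCP orientation; "ft_force": force on the tool from outside, world axes, zero at the start; "torque": the same for the moment, N m; "grip_width": opening from 0.0 (shut) to 1.0 (fully open); "grasp_force": force on a finger pad.
Only numpy, scipy, OpenCV 4.12 (cv2) and the standard library are available. Lean on these libraries where they do the work, as an engineer would, in place of code of your own. Each camera call takes 0.05 s, during which the arm holds its last target. There are 200 camera calls.

## Working session

There is one attempt and no reset: what is moved stays moved. The work goes in short steps, Python scripts to look and compute and a tool call to move; the robot and the scene stay as the last step left them, time stands still between calls to the robot, and variables do not carry over. Pictures are saved under pics/ and viewed, at most 10 in all, crops included, and the job is handed in when it is done.

Besides the shell and the picture viewer there is one more tool, called after "Call:" by a JSON object that holds its "name" and its "arguments", one argument or row to a line. send_rows: Moves the arm, as the interface text tells. Its arguments: {"type":"object","properties":{"plan":{"type":"array"},"squeeze":{"type":"number"}},"required":["plan"]}

```bash
mkdir -p pics; cat > h.py <<'E'
import numpy as np, cv2
from workcell import get_obs, optics, job
def snap(n,f):
    im=np.array(optics.camera(n)); cv2.imwrite(f'pics/{f}.png',im[:,:,::-1]); return im
def ray(n,u,v):
    c=optics.get_calibration(n);K=np.array(c['intrinsics']);T=np.array(c['world_from_camera'])
    d=np.linalg.inv(K)@[u,v,1]; d=T[:3,:3]@[d[0],-d[1],-d[2]]; return T[:3,3],d
def atz(n,u,v,z):
    o,d=ray(n,u,v); return o+d*(z-o[2])/d[2]
def proj(n,p):
    c=optics.get_calibration(n);K=np.array(c['intrinsics']);T=np.array(c['world_from_camera'])
    q=T[:3,:3].T@(np.array(p)-T[:3,3]); q=K@[q[0],-q[1],-q[2]]; return q[:2]/q[2]
E
python3 - <<'E'
from h import *
a=snap('top','t0');b=snap('side','s0')
cv2.imwrite('pics/t0b.png',cv2.resize(a,(800,600),interpolation=2)[:,:,::-1])
cv2.imwrite('pics/s0b.png',cv2.resize(b,(800,600),interpolation=2)[:,:,::-1])
for n in('top','side'):print({k:np.array(v).round(4).tolist() for k,v in optics.get_calibration(n).items()})
print(get_obs())
E
```

```text
{'intrinsics': [[372.5404, 0.0, 254.1023], [0.0, 372.5404, 198.4564], [0.0, 0.0, 1.0]], 'world_from_camera': [[0.0019, 0.987, -0.1606, 0.3684], [-0.9999, -0.0006, -0.0156, 0.0263], [-0.0155, 0.1606, 0.9869, 1.1857], [0.0, 0.0, 0.0, 1.0]]}
{'intrinsics': [[430.3598, 0.0, 253.1607], [0.0, 430.3598, 192.1669], [0.0, 0.0, 1.0]], 'world_from_camera': [[-0.725, 0.3897, -0.5679, -0.1493], [-0.6886, -0.427, 0.5861, 0.7305], [-0.0141, 0.816, 0.5779, 0.7482], [0.0, 0.0, 0.0, 1.0]]}
{'clock': 0.1, 'joint_pos': array([ 1.13137325,  0.33282572, -0.06471056,  1.4608247 ,  0.02156119,
        1.34989212, -0.08851698]), 'joint_velocities': array([ 9.35569471e-04, -1.14509915e-03, -1.36536645e-03, -2.30442097e-03,
       -3.51914555e-04,  7.03312515e-04, -1.73149005e-05]), 'tau': array([ 9.32044059e-04, -6.26747632e+01,  4.87225922e-02, -3.92432678e+01,
        1.62737357e-02,  6.93120790e-03,  1.14427173e-04]), 'position': array([ 0.25293074, -0.57120639,  0.24760042]), 'ee_rot': array([ 9.78360306e-01,  2.06907506e-01, -1.36692065e-04, -6.13360392e-04]), 'ft_force': array([-0.07814458,  0.28715223,  0.32909402]), 'torque': array([-0.00821915, -0.02243916, -0.02903923]), 'grasp_force': 0.0, 'grip_width': 1.0013658631384128}
```

View pics/t0b.png

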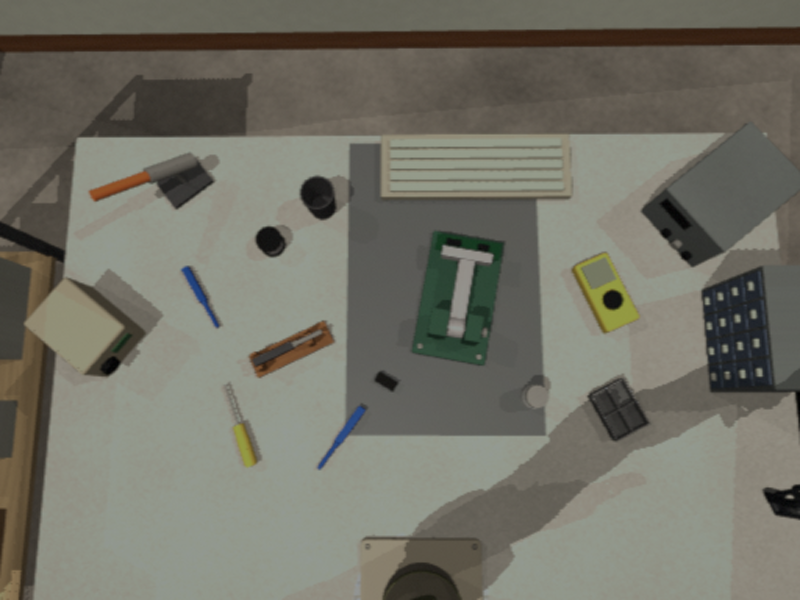

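View pics/s0b.png

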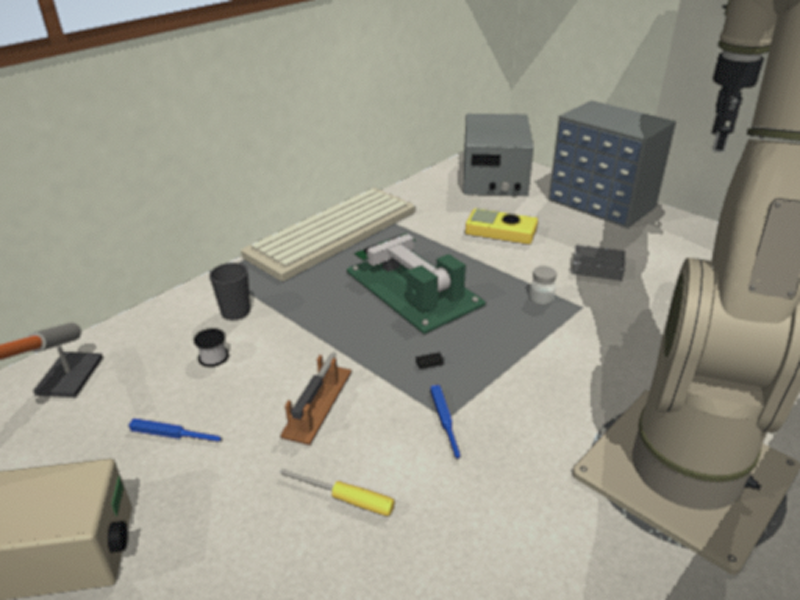

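The top view shows the candidates for the punch: the grey/steel one in the wooden rest (290,350), blue ones at (200,296) and (342,437), and the yellow screwdriver at (241,425). The steel one in the rest fits the description. The holder's hinge is at about (457,325), with its +y ear on the left at (437,322). I'll confirm in enlarged crops.

```bash
python3 - <<'E'
from h import *
a=cv2.imread('pics/t0.png');b=cv2.imread('pics/s0.png')
def c(im,x,y,w,h,s):return cv2.resize(im[y:y+h,x:x+w],None,fx=s,fy=s,interpolation=2)
# top: rest crop, holder crop
A=np.hstack([c(a,150,195,74,56,5),c(a,255,140,80,56,5)[:280]]);
A=np.vstack([c(a,150,195,80,56,5),]); B=c(a,255,143,80,96,5)
cv2.imwrite('pics/c1.png',np.hstack([cv2.copyMakeBorder(A,0,200,0,0,0),B]))
A=c(b,175,220,60,68,6);B=c(b,220,145,100,68,6)[:,:]
A=c(b,175,220,60,68,6);B=c(b,222,150,72,68,6)
cv2.imwrite('pics/c2.png',np.hstack([A,B]))
E
```

```text
(no output)
```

View pics/c1.png

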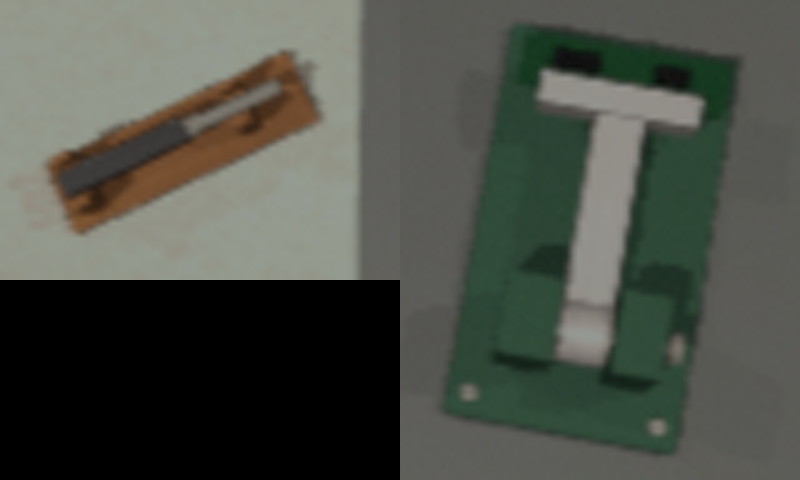

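View pics/c2.png

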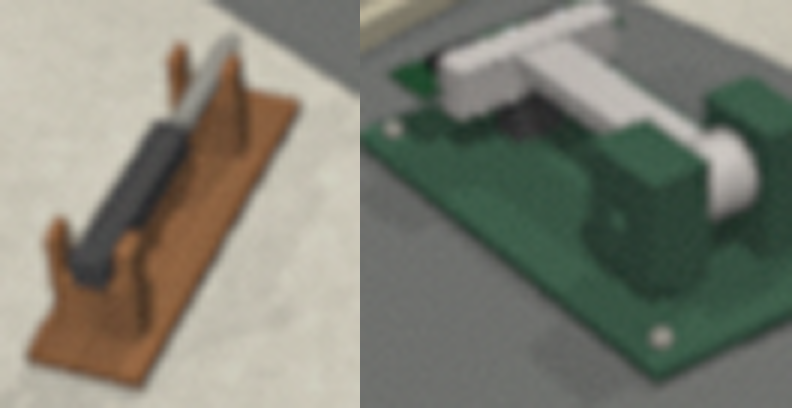

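The crops confirm it: the only punch in the rest has a dark handle with a steel nose at (282,87) in the crop. The bore is visible in the +y ear at (617,218) in the side crop. Now fitting the poses.

```bash
cat > fit.py <<'E'
from h import *
from scipy.optimize import least_squares
T=lambda x,y:(x/5+150-.4,y/5+195-.4); H=lambda x,y:((x-400)/5+255-.4,y/5+143-.4)
S=lambda x,y:(x/6+175-.4,y/6+220-.4); G=lambda x,y:((x-360)/6+222-.4,y/6+150-.4)
def fit(obs,x0,off=True):
    def w(p,q): c,s=np.cos(p[2]),np.sin(p[2]); return [p[0]+c*q[0]-s*q[1],p[1]+s*q[0]+c*q[1],q[2]]
    def f(p): return np.concatenate([proj(n,w(p,q))-np.array(uv) for n,uv,q in obs])
    r=least_squares(f,x0,loss='soft_l1'); print(r.x.round(4),np.degrees(r.x[2]).round(2)); print(r.fun if 0 else f(r.x).reshape(-1,2).round(1).tolist()); return r.x
X=.085;Y=.025
R=[('top',T(48,160),(-X,Y,.01)),('top',T(80,233),(-X,-Y,.01)),('top',T(322,118),(X,-Y,.01)),('top',T(290,50),(X,Y,.01)),
('side',S(302,102),(X,-Y,.01)),('side',S(140,380),(-X,-Y,.01)),('side',S(30,350),(-X,Y,.01))]
print('rest');fit(R,[.4,.2,-1.2])
t=atz
for nm,c,z in(('rear',T(64,182),.053),('front',T(187,127),.053),('tip',T(282,87),.05)):print(nm,atz('top',*c,z).round(4))
print('rear side',atz('side',*S(92,272),.045).round(4),'tip side',atz('side',*S(232,40),.047).round(4))
E=[('top',H(506,270),(.025,.05,.085)),('top',H(564,277),(.025,.015,.085)),('top',H(554,361),(-.025,.015,.085)),('top',H(497,353),(-.025,.05,.085)),
('top',H(624,290),(.025,-.02,.085)),('top',H(676,297),(.025,-.05,.085)),('top',H(664,379),(-.025,-.05,.085)),('top',H(612,372),(-.025,-.02,.085)),
('side',G(617,218),(0,.05,.055)),('side',G(596,146),(.025,.05,.085)),('side',G(658,187),(-.025,.05,.085)),('side',G(704,154),(-.025,.015,.085)),('side',G(648,122),(.025,.015,.085))]
print('ears');p=fit(E,[.5,-.05,-.2])
c=[atz('top',*H(*q),.012) for q in((512,24),(740,60),(676,452),(443,411))]
for i in range(4):
    d=c[(i+1)%4]-c[i];print('plate',np.linalg.norm(d[:2]).round(4),np.degrees(np.arctan2(d[1],d[0])).round(2))
print('plate centre',np.mean(c,0).round(4))
c,s=np.cos(p[2]),np.sin(p[2]);print('mouth',p[0]-s*.05,p[1]+c*.05)
E
python3 fit.py
```

```text
rest
[ 0.4814  0.26   -1.1278] -64.62
[[-0.6, 0.6], [-0.8, 0.3], [-0.1, 0.3], [-0.1, -0.2], [0.3, -1.1], [0.6, -0.7], [-0.8, -0.5]]
rear [0.4523 0.3237 0.053 ]
front [0.486  0.2495 0.053 ]
tip [0.511  0.1922 0.05  ]
rear side [0.4502 0.3239 0.045 ] tip side [0.5114 0.1965 0.047 ]
ears
[ 0.5202 -0.0678 -0.1558] -8.92
[[0.4, 0.1], [0.4, 0.5], [-0.0, 0.2], [-0.3, -0.1], [-0.0, -0.3], [-0.4, -0.2], [-0.3, -0.1], [0.0, -0.2], [0.9, -0.1], [-1.1, -0.7], [-0.3, 0.1], [1.7, 1.2], [-0.3, -0.8]]
plate 0.1497 -99.47
plate 0.2583 169.51
plate 0.1484 80.03
plate 0.257 -10.2
plate centre [ 0.589  -0.0802  0.012 ]
mouth 0.527950515819921 -0.018430568254884316
```

Call:
{"name": "send_rows", "arguments": {
  "plan": [
    [[0,0,-0.04,0.19,-0.02,0,1],[0,0,-0.04,0.19,-0.02,0,1],[0,0,-0.04,0.19,-0.02,0,1],[0,0,-0.04,0.19,-0.02,0,1],[0,0,-0.04,0.19,-0.02,0,1],[0,0,-0.04,0.19,-0.02,0,1],[0,0,-0.04,0.19,-0.02,0,1],[0,0,-0.04,0.19,-0.02,0,1],[0,0,-0.04,0.19,-0.02,0,1],[0,0,-0.04,0.19,-0.02,0,1],[0,0,-0.04,0.19,-0.02,0,1],[0,0,-0.04,0.19,-0.02,0,1],[0,0,-0.04,0.19,-0.02,0,1],[0,0,-0.04,0.19,-0.02,0,1],[0,0,-0.04,0.19,-0.02,0,1],[0,0,-0.04,0.19,-0.02,0,1],[0,0,-0.04,0.19,-0.02,0,1],[0,0,-0.04,0.19,-0.02,0,1],[0,0,-0.04,0.19,-0.02,0,1],[0,0,-0.04,0.19,-0.02,0,1]]
  ],
  "squeeze": 80
}}

```text
clock: 1.77
position: [0.5843, 0.0685, 0.2479]
ee_rot: [0.69, 0.724, -0.0, -0.0]
ft_force: [1.8, 0.1, -0.2]
grip_width: 0.999
grasp_force: 0.0
```

```bash
cat >> h.py <<'E'
from scipy.spatial.transform import Rotation as Ro
def goto(x,y,z,xyaw,show=True):
    """total turn (tool rotvec, rad) and shift in current tool axes, m, to a tool-down pose with tool x at xyaw deg"""
    o=get_obs();R=Ro.from_quat(o['ee_rot']);a=np.radians(xyaw)
    D=Ro.from_matrix(np.array([[np.cos(a),np.sin(a),0],[np.sin(a),-np.cos(a),0],[0,0,-1]]).T) if 0 else Ro.from_matrix(np.column_stack([[np.cos(a),np.sin(a),0],[np.sin(a),-np.cos(a),0],[0,0,-1]]))
    d=np.array([x,y,z])-o['position']
    m=R.as_matrix();print('clk',round(o['clock'],2),'pos',o['position'].round(4),'xyaw',np.degrees(np.arctan2(m[1,0],m[0,0])).round(2),'F',o['ft_force'].round(2),'w',round(o['grip_width'],3),'gf',round(o['grasp_force'],1))
    print('turn units',((R.inv()*D).as_rotvec()/1.5).round(4),'shift units (start axes)',(R.inv().apply(d)/.2).round(4),'(end axes)',(D.inv().apply(d)/.2).round(4))
E
python3 -c "
from h import *
u=np.radians(-65.2); g=.008
goto(.469+g*np.cos(u),.2866+g*np.sin(u),.15,114.8)"
```

```text
clk 1.77 pos [0.5843 0.0685 0.2479] xyaw 92.8 F [ 1.81  0.11 -0.18] w 0.999 gf 0.0
turn units [-0.0003 -0.     -0.256 ] shift units (start axes) [ 1.0802 -0.5075  0.4897] (end axes) [ 1.1917 -0.0661  0.4895]
```

Call:
{"name": "send_rows", "arguments": {
  "plan": [
    [[0,0,-0.064,0,0,0,1],[0,0,-0.064,0,0,0,1],[0,0,-0.064,0,0,0,1],[0,0,-0.064,0,0,0,1],[0,0,0,0.17,-0.0095,0.07,1],[0,0,0,0.17,-0.0095,0.07,1],[0,0,0,0.17,-0.0095,0.07,1],[0,0,0,0.17,-0.0095,0.07,1],[0,0,0,0.17,-0.0095,0.07,1],[0,0,0,0.17,-0.0095,0.07,1],[0,0,0,0.17,-0.0095,0.07,1],[0,0,0,0,0,0,1],[0,0,0,0,0,0,1]]
  ]
}}

```text
clock: 2.85
position: [0.4714, 0.2792, 0.1494]
ee_rot: [0.538, 0.843, -0.001, -0.001]
ft_force: [0.8, -0.8, -0.5]
grip_width: 1.002
grasp_force: 0.0
```

```bash
python3 -c "
from h import *
u=np.radians(-65.2); g=.008
goto(.469+g*np.cos(u),.2866+g*np.sin(u),.044,114.8)"
```

```text
clk 2.85 pos [0.4714 0.2792 0.1494] xyaw 114.89 F [ 0.78 -0.83 -0.45] w 1.002 gf 0.0
turn units [-0.0013 -0.0004  0.0011] shift units (start axes) [-0.0016  0.0054  0.5271] (end axes) [-0.0013  0.0044  0.5271]
```

Call:
{"name": "send_rows", "arguments": {
  "plan": [
    [[0,0,0,0,0.005,0.088,1],[0,0,0,0,0,0.088,1],[0,0,0,0,0,0.088,1],[0,0,0,0,0,0.088,0.7],[0,0,0,0,0,0.088,0.5],[0,0,0,0,0,0.088,0.4],[0,0,0,0,0,0,0.4],[0,0,0,0,0,0,0.3],[0,0,0,0,0,0,0],[0,0,0,0,0,0,0],[0,0,0,0,0,0,0],[0,0,0,0,0,0,0],[0,0,0,0,0,0,0]]
  ],
  "squeeze": 80
}}

```text
clock: 3.93
position: [0.4751, 0.278, 0.0458]
ee_rot: [0.54, 0.842, 0.001, 0.001]
ft_force: [0.0, -1.7, 7.1]
grip_width: 0.168
grasp_force: 78.9
```

```bash
python3 -c "
from h import *
goto(.469,.2866,.12,114.8)
b=snap('side','s1');a=snap('top','t1')
c=lambda im,x,y,w,h:cv2.resize(im[y:y+h,x:x+w,::-1],None,fx=5,fy=5,interpolation=2)
cv2.imwrite('pics/c3.png',np.hstack([c(b,165,200,80,100),c(a,150,180,80,100)]))"
```

```text
clk 3.93 pos [0.4751 0.278  0.0458] xyaw 114.61 F [ 0.04 -1.69  7.07] w 0.168 gf 78.9
turn units [ 0.0012  0.0005 -0.0022] shift units (start axes) [ 0.0515 -0.0091 -0.3709] (end axes) [ 0.0518 -0.0096 -0.3708]
```

View pics/c3.png

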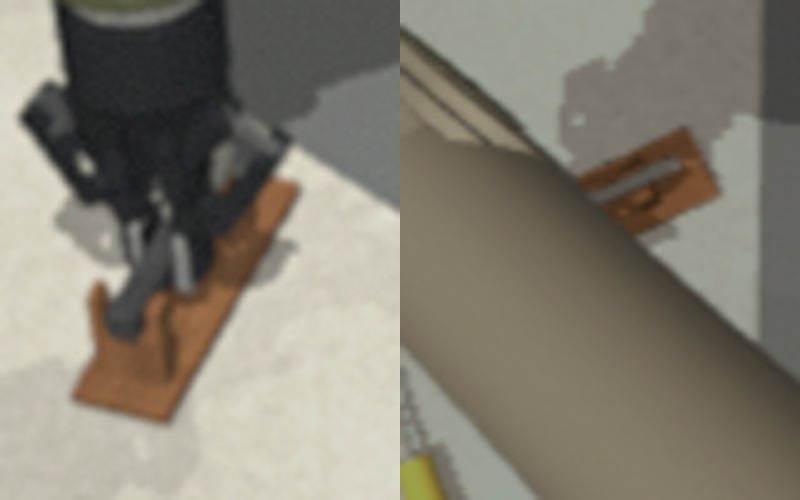

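The side crop shows the fingers around the dark handle, with the rear end at (125,320) and the nose still in the front fork. Grip is 79 N. Lifting.

Call:
{"name": "send_rows", "arguments": {
  "plan": [
    [[0,0,0,0,0,-0.02,0],[0,0,0,0,0,-0.04,0],[0,0,0,0,0,-0.08,0],[0,0,0,0,0,-0.1,0],[0,0,0,0,0,-0.13,0],[0,0,0.066,0,0,0,0],[0,0,0.066,0,0,0,0],[0,0,0.066,0,0,0,0],[0,0,0.066,0,0,0,0],[0,0,0.066,0,0,0,0],[0,0,0.066,0,0,0,0],[0,0,0,0,0,0,0]]
  ]
}}

```text
clock: 5.03
position: [0.4741, 0.2782, 0.1193]
ee_rot: [0.764, 0.645, 0.0, 0.0]
ft_force: [-0.9, -0.5, -1.3]
grip_width: 0.171
grasp_force: 78.0
```

```bash
python3 -c "
from h import *
goto(.5484,.1046,.1158,80.7)"
```

```text
clk 5.03 pos [0.4741 0.2782 0.1193] xyaw 80.36 F [-0.86 -0.52 -1.26] w 0.171 gf 78.0
turn units [ 0.0002 -0.0001 -0.0039] shift units (start axes) [-0.7936  0.5117  0.0177] (end axes) [-0.7966  0.507   0.0177]
```

Call:
{"name": "send_rows", "arguments": {
  "plan": [
    [[0,0,-0.004,-0.1,0.0635,0,0],[0,0,0,-0.1,0.0635,0,0],[0,0,0,-0.1,0.0635,0,0],[0,0,0,-0.1,0.0635,0,0],[0,0,0,-0.1,0.0635,0,0],[0,0,0,-0.1,0.0635,0,0],[0,0,0,-0.1,0.0635,0,0],[0,0,0,-0.1,0.0635,0,0],[0,0,0,0,0,0.053,0],[0,0,0,0,0,0.053,0],[0,0,0,0,0,0.053,0],[0,0,0,0,0,0.053,0],[0,0,0,0,0,0.053,0],[0,0,0,0,0,0.053,0],[0,0,0,0,0,0,0],[0,0,0,0,0,0,0],[0,0,0,0,0,0,0]]
  ]
}}

```text
clock: 6.45
position: [0.5495, 0.1043, 0.0554]
ee_rot: [0.761, 0.649, 0.0, 0.0]
ft_force: [0.1, 0.9, -1.3]
grip_width: 0.172
grasp_force: 78.1
```

```bash
python3 -c "
from h import *
goto(.5484,.1046,.0558,80.7)
b=snap('side','s2');a=snap('top','t2')
c=lambda im,x,y,w,h:cv2.resize(im[y:y+h,x:x+w,::-1],None,fx=6,fy=6,interpolation=2)
cv2.imwrite('pics/c4.png',np.hstack([c(b,222,140,66,80),c(a,235,175,66,80)]))
for n in('side','top'):print(n,proj(n,[.5283,-.0184,.055]),proj(n,[.5331,.0112,.055]))"
```

```text
clk 6.45 pos [0.5495 0.1043 0.0554] xyaw 80.98 F [ 0.08  0.91 -1.29] w 0.172 gf 78.1
turn units [ 0.0002 -0.0002  0.0032] shift units (start axes) [ 0.0006 -0.0055 -0.002 ] (end axes) [ 0.0006 -0.0055 -0.002 ]
side [265.19615328 185.76030883] [256.85193635 189.51399753]
top [274.53052798 206.20142145] [264.8573091  204.65333511]
```

View pics/c4.png

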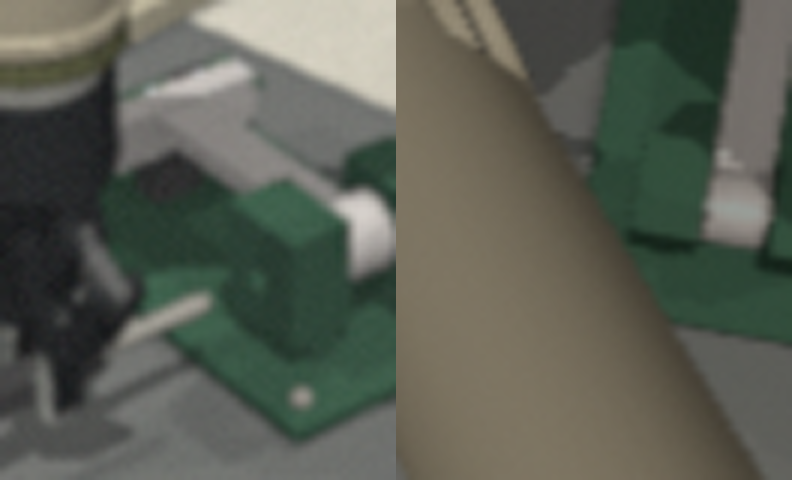

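```bash
python3 -c "
from h import *
b=cv2.imread('pics/s2.png')
cv2.imwrite('pics/c5.png',cv2.resize(b[165:205,235:285],None,fx=15,fy=15,interpolation=2))
R=np.radians(-99.02)
t=np.array([.5495,.1043,.0546])+.0946*np.array([np.cos(R),np.sin(R),0]);print(t,proj('side',t))
d=.03*np.array([np.cos(R),np.sin(R),0]);print(proj('side',t+d),proj('side',t-d))
for e in np.eye(3)*.001:print((proj('side',t+e)-proj('side',t)).round(2))
"
```

```text
[0.53466869 0.01086985 0.0546    ] [256.52656719 189.36552737]
[264.84744122 185.60045286] [248.00129472 193.2230892 ]
[-0.26 -0.14]
[-0.24  0.15]
[-0.   -0.29]
```

View pics/c5.png

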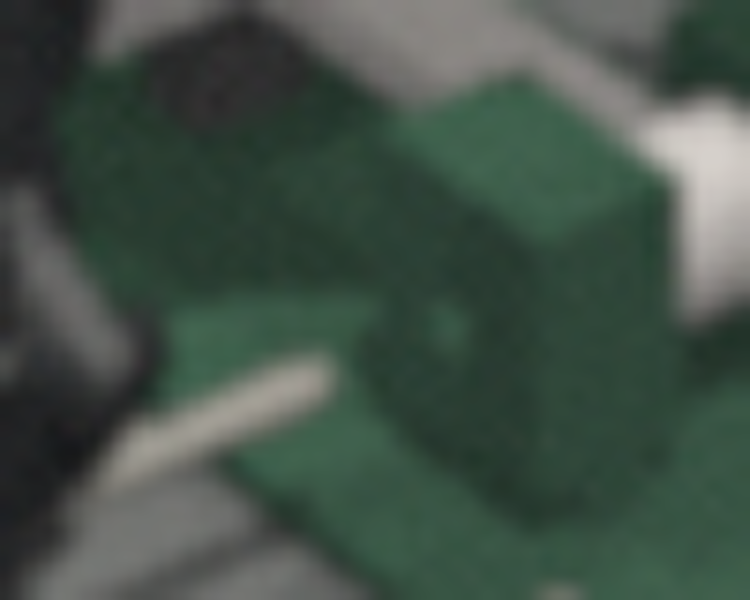

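The tip is at (330,372) and the bore at about (447,325) in the crop. The tip matches the robot's prediction within 0.1 px and the bore is on the punch's line within about 1 mm. Small correction, then a slow advance.

Call:
{"name": "send_rows", "arguments": {
  "plan": [
    [[0,0,0.002,0,-0.004,-0.002,0],[0,0,0,-0.03,0,0,0],[0,0,0,-0.03,0,0,0],[0,0,0,-0.03,0,0,0],[0,0,0,-0.025,0,0,0],[0,0,0,-0.015,0,0,0],[0,0,0,-0.01,0,0,0],[0,0,0,-0.01,0,0,0],[0,0,0,-0.005,0,0,0],[0,0,0,-0.005,0,0,0],[0,0,0,0,0,0,0]]
  ]
}}

```text
clock: 7.47
position: [0.5433, 0.0724, 0.0555]
ee_rot: [0.762, 0.648, -0.0, 0.0]
ft_force: [0.0, 0.5, -2.3]
grip_width: 0.173
grasp_force: 78.1
```

```bash
cat >> h.py <<'E'
def depth():
    o=get_obs();p=o['position'];m=Ro.from_quat(o['ee_rot']).as_matrix();d=-m[:,0]
    t=p+.0946*d+.0008*m[:,2];h=np.radians(-9.3);dr=np.array([np.sin(h),-np.cos(h),0]);lat=np.array([np.cos(h),np.sin(h),0])
    r=t-[.5283,-.0184,.055]
    print('clk',round(o['clock'],2),'depth mm',(r@dr*1e3).round(2),'lat',(r@lat*1e3).round(2),'z',(r[2]*1e3).round(2),'F push',(-o['ft_force']@dr).round(2),'lat',(o['ft_force']@lat).round(2),'z',o['ft_force'][2].round(2),'yaw',np.degrees(np.arctan2(m[1,0],m[0,0])).round(2),'gf',round(o['grasp_force'],1),'pos',p.round(4),'tq',o['torque'].round(2))
E
python3 -c "
from h import *
depth()"
```

```text
clk 7.47 depth mm 2.54 lat 0.29 z -0.31 F push 0.5 lat -0.05 z -2.26 yaw 80.78 gf 78.1 pos [0.5433 0.0724 0.0555] tq [ 0.02 -0.04 -0.03]
```

Call:
{"name": "send_rows", "arguments": {
  "plan": [
    [[0,0,0,-0.005,0,0,0],[0,0,0,-0.005,0,0,0],[0,0,0,-0.005,0,0,0],[0,0,0,-0.005,0,0,0],[0,0,0,0,0,0,0]]
  ]
}}

```text
clock: 7.88
position: [0.5427, 0.0683, 0.0555]
ee_rot: [0.762, 0.648, -0.0, 0.0]
ft_force: [-0.4, -0.2, -1.7]
grip_width: 0.171
grasp_force: 78.1
```

```bash
python3 -c "
from h import *
depth()"
```

```text
clk 7.88 depth mm 6.75 lat 0.31 z -0.3 F push -0.31 lat -0.38 z -1.71 yaw 80.76 gf 78.1 pos [0.5427 0.0683 0.0555] tq [-0.07  0.04  0.01]
```

Past the mouth with no force, so the nose is in the bore. Feeling on in small steps.

Call:
{"name": "send_rows", "arguments": {
  "plan": [
    [[0,0,0,-0.005,0,0,0],[0,0,0,-0.005,0,0,0],[0,0,0,-0.005,0,0,0],[0,0,0,0,0,0,0]]
  ]
}}

```text
clock: 8.22
position: [0.5422, 0.0652, 0.0555]
ee_rot: [0.762, 0.648, -0.0, 0.0]
ft_force: [1.1, -0.9, -0.6]
grip_width: 0.171
grasp_force: 78.1
```

```bash
python3 -c "
from h import *
depth()"
```

```text
clk 8.22 depth mm 9.83 lat 0.31 z -0.28 F push -0.76 lat 1.19 z -0.58 yaw 80.76 gf 78.1 pos [0.5422 0.0652 0.0555] tq [ 0.02  0.05 -0.02]
```

Call:
{"name": "send_rows", "arguments": {
  "plan": [
    [[0,0,0,-0.005,0,0,0],[0,0,0,-0.005,0,0,0],[0,0,0,-0.005,0,0,0],[0,0,0,-0.005,0,0,0],[0,0,0,0,0,0,0]]
  ]
}}

```text
clock: 8.63
position: [0.5417, 0.0629, 0.0557]
ee_rot: [0.761, 0.648, 0.001, -0.0]
ft_force: [1.5, 5.8, -2.1]
grip_width: 0.168
grasp_force: 78.1
```

```bash
python3 -c "
from h import *
depth()"
```

```text
clk 8.63 depth mm 12.18 lat 0.32 z -0.26 F push 5.99 lat 0.54 z -2.15 yaw 80.83 gf 78.1 pos [0.5417 0.0629 0.0557] tq [ 1.03 -0.08 -0.05]
```

Call:
{"name": "send_rows", "arguments": {
  "plan": [
    [[0,0,0,-0.005,0,0,0],[0,0,0,-0.005,0,0,0],[0,0,0,-0.005,0,0,0],[0,0,0,-0.005,0,0,0],[0,0,0,-0.005,0,0,0],[0,0,0,-0.005,0,0,0],[0,0,0,-0.005,0,0,0],[0,0,0,-0.005,0,0,0]]
  ]
}}

```text
clock: 9.3
position: [0.5405, 0.056, 0.0558]
ee_rot: [0.761, 0.649, 0.001, -0.001]
ft_force: [0.5, 8.7, -2.2]
grip_width: 0.172
grasp_force: 78.0
```

```bash
python3 -c "
from h import *
depth()"
```

```text
clk 9.3 depth mm 19.19 lat 0.26 z -0.25 F push 8.63 lat -0.86 z -2.17 yaw 80.88 gf 78.0 pos [0.5405 0.056  0.0558] tq [ 1.69 -0.1  -0.07]
```

Call:
{"name": "send_rows", "arguments": {
  "plan": [
    [[0,0,0,-0.005,0,0,0],[0,0,0,-0.005,0,0,0],[0,0,0,-0.005,0,0,0],[0,0,0,-0.005,0,0,0],[0,0,0,-0.005,0,0,0]]
  ]
}}

```text
clock: 9.72
position: [0.5396, 0.051, 0.0558]
ee_rot: [0.761, 0.649, 0.001, -0.001]
ft_force: [0.1, 8.3, -1.8]
grip_width: 0.169
grasp_force: 78.0
```

```bash
python3 -c "
from h import *
depth()"
```

```text
clk 9.72 depth mm 24.26 lat 0.21 z -0.3 F push 8.17 lat -1.21 z -1.78 yaw 80.87 gf 78.0 pos [0.5396 0.051  0.0558] tq [ 1.63 -0.08 -0.09]
```

Now at half a millimetre per row, a few rows at a time.

Call:
{"name": "send_rows", "arguments": {
  "plan": [
    [[0,0,0,-0.0025,0,0,0],[0,0,0,-0.0025,0,0,0],[0,0,0,-0.0025,0,0,0],[0,0,0,-0.0025,0,0,0],[0,0,0,-0.0025,0,0,0]]
  ]
}}

```text
clock: 10.13
position: [0.5391, 0.0484, 0.0557]
ee_rot: [0.761, 0.649, 0.001, -0.001]
ft_force: [-0.1, 7.6, -0.4]
grip_width: 0.171
grasp_force: 78.1
```

```bash
python3 -c "
from h import *
depth()"
```

```text
clk 10.13 depth mm 26.96 lat 0.15 z -0.33 F push 7.46 lat -1.34 z -0.36 yaw 80.86 gf 78.1 pos [0.5391 0.0484 0.0557] tq [ 1.5  -0.   -0.08]
```

Call:
{"name": "send_rows", "arguments": {
  "plan": [
    [[0,0,0,-0.0025,-0.001,0,0],[0,0,0,-0.0025,0,0,0],[0,0,0,-0.0025,0,0,0]]
  ]
}}

```text
clock: 10.38
position: [0.5388, 0.0469, 0.0558]
ee_rot: [0.761, 0.649, 0.001, -0.001]
ft_force: [0.1, 6.5, -1.0]
grip_width: 0.168
grasp_force: 78.0
```

```bash
python3 -c "
from h import *
depth()"
```

```text
clk 10.38 depth mm 28.43 lat 0.1 z -0.27 F push 6.44 lat -0.98 z -1.0 yaw 80.87 gf 78.0 pos [0.5388 0.0469 0.0558] tq [ 1.53 -0.09 -0.11]
```

Call:
{"name": "send_rows", "arguments": {
  "plan": [
    [[0,0,0,-0.0025,0,0,0],[0,0,0,-0.0025,0,0,0],[0,0,0,-0.0025,0,0,0]]
  ]
}}

```text
clock: 10.63
position: [0.5385, 0.0455, 0.0557]
ee_rot: [0.761, 0.649, 0.001, -0.001]
ft_force: [0.9, 7.4, -1.8]
grip_width: 0.171
grasp_force: 78.1
```

```bash
python3 -c "
from h import *
depth()"
```

```text
clk 10.63 depth mm 29.92 lat 0.05 z -0.31 F push 7.45 lat -0.29 z -1.83 yaw 80.87 gf 78.1 pos [0.5385 0.0455 0.0557] tq [ 1.49 -0.09 -0.07]
```

Call:
{"name": "send_rows", "arguments": {
  "plan": [
    [[0,0,0,-0.0025,0,0,0],[0,0,0,-0.0025,0,0,0],[0,0,0,-0.0025,0,0,0]]
  ]
}}

```text
clock: 10.88
position: [0.5384, 0.0448, 0.0559]
ee_rot: [0.761, 0.649, 0.002, -0.001]
ft_force: [0.4, 10.9, -1.6]
grip_width: 0.169
grasp_force: 78.0
```

```bash
python3 -c "
from h import *
depth()"
```

```text
clk 10.88 depth mm 30.56 lat 0.11 z -0.27 F push 10.79 lat -1.36 z -1.56 yaw 80.9 gf 78.0 pos [0.5384 0.0448 0.0559] tq [ 2.35 -0.15 -0.15]
```

The stop is reached: the force is rising and the motion has stalled. Leaning to about 14–15 N.

Call:
{"name": "send_rows", "arguments": {
  "plan": [
    [[0,0,0,-0.0025,0,0,0],[0,0,0,-0.0025,0,0,0],[0,0,0,0,0,0,0],[0,0,0,0,0,0,0]]
  ]
}}

```text
clock: 11.22
position: [0.5383, 0.0448, 0.056]
ee_rot: [0.761, 0.649, 0.002, -0.001]
ft_force: [1.0, 12.1, -1.4]
grip_width: 0.17
grasp_force: 78.0
```

```bash
python3 -c "
from h import *
depth()"
```

```text
clk 11.22 depth mm 30.63 lat 0.08 z -0.28 F push 12.1 lat -1.01 z -1.45 yaw 80.94 gf 78.0 pos [0.5383 0.0448 0.056 ] tq [ 2.65 -0.14 -0.08]
```

Call:
{"name": "send_rows", "arguments": {
  "plan": [
    [[0,0,0,-0.0015,0,0,0],[0,0,0,-0.0015,0,0,0],[0,0,0,0,0,0,0],[0,0,0,0,0,0,0],[0,0,0,0,0,0,0],[0,0,0,0,0,0,0]]
  ]
}}

```text
clock: 11.72
position: [0.5383, 0.0447, 0.0561]
ee_rot: [0.761, 0.649, 0.002, -0.001]
ft_force: [0.5, 15.1, -1.3]
grip_width: 0.17
grasp_force: 78.0
```

```bash
python3 -c "
from h import *
depth()"
```

```text
clk 11.72 depth mm 30.67 lat 0.13 z -0.23 F push 15.03 lat -1.9 z -1.32 yaw 80.97 gf 78.0 pos [0.5383 0.0447 0.0561] tq [ 3.01 -0.26 -0.09]
```

Call:
{"name": "send_rows", "arguments": {
  "plan": [
    [[0,0,0,0,0,0,0],[0,0,0,0,0,0,0],[0,0,0,0,0,0,0],[0,0,0,0,0,0,0],[0,0,0,0,0,0,0],[0,0,0,0,0,0,0],[0,0,0,0,0,0,0],[0,0,0,0,0,0,0]]
  ]
}}

```text
clock: 12.38
position: [0.5383, 0.0447, 0.056]
ee_rot: [0.761, 0.649, 0.002, -0.001]
ft_force: [1.4, 14.7, -2.2]
grip_width: 0.171
grasp_force: 78.0
```

Call:
{"name": "send_rows", "arguments": {
  "plan": [
    [[0,0,0,0.01,0,0,0],[0,0,0,0.015,0,0,0],[0,0,0,0.02,0,0,0],[0,0,0,0.025,0,0,0],[0,0,0,0.03,0,0,0],[0,0,0,0.03,0,0,0],[0,0,0,0.03,0,0,0],[0,0,0,0.04,0,0,0],[0,0,0,0.04,0,0,0],[0,0,0,0.05,0,0,0],[0,0,0,0,0,-0.1,0],[0,0,0,0,0,-0.12,0],[0,0,0,0,0,-0.1,0],[0,0,0,0,0,0,0],[0,0,0,0,0,0,0]]
  ]
}}

```text
clock: 13.63
position: [0.5479, 0.0984, 0.1204]
ee_rot: [0.762, 0.648, 0.001, 0.001]
ft_force: [-0.0, -0.3, -2.1]
grip_width: 0.168
grasp_force: 78.2
```

```bash
python3 -c "
from h import *
depth()
goto(.4746,.2780,.12,114.6)
a=snap('top','t3');b=snap('side','s3')
c=lambda im,x,y,w,h:cv2.resize(im[y:y+h,x:x+w,::-1],None,fx=6,fy=6,interpolation=2)
cv2.imwrite('pics/c6.png',np.hstack([c(b,222,140,66,80),c(a,265,175,66,80)]))
"
```

```text
clk 13.63 depth mm -23.8 lat 0.67 z 64.59 F push -0.32 lat 0.02 z -2.12 yaw 80.8 gf 78.2 pos [0.5479 0.0984 0.1204] tq [-0.06  0.03 -0.  ]
clk 13.63 pos [0.5479 0.0984 0.1204] xyaw 80.8 F [-0.03 -0.32 -2.12] w 0.168 gf 78.2
turn units [ 1.500e-03  1.000e-04 -3.933e-01] shift units (start axes) [ 0.828  -0.5056  0.0015] (end axes) [0.9693 0.0405 0.0022]
```

View pics/c6.png

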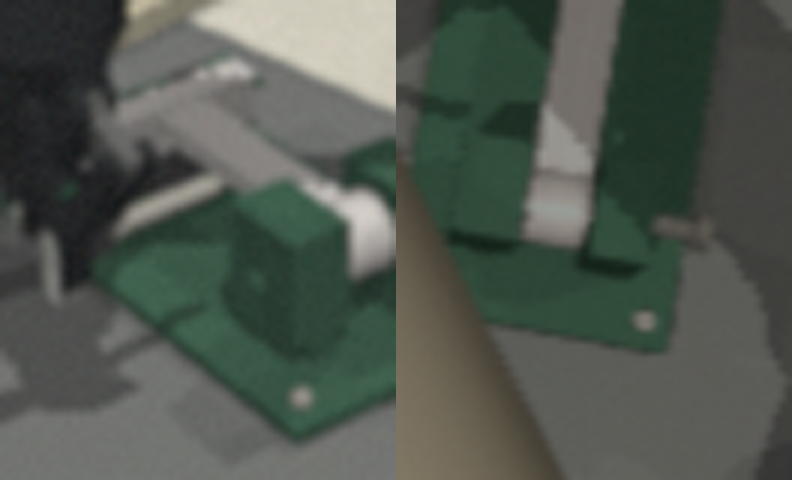

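The pin's head now stands well out, at about (700,235) in the right crop. The punch is still level in the fingers, its tip at (217,183) in the left crop. Carrying it back over the rest.

Call:
{"name": "send_rows", "arguments": {
  "plan": [
    [[0,0,0,0.1035,-0.0632,0,0],[0,0,0,0.1035,-0.0632,0,0],[0,0,0,0.1035,-0.0632,0,0],[0,0,0,0.1035,-0.0632,0,0],[0,0,0,0.1035,-0.0632,0,0],[0,0,0,0.1035,-0.0632,0,0],[0,0,0,0.1035,-0.0632,0,0],[0,0,0,0.1035,-0.0632,0,0],[0,0,-0.0655,0,0,0,0],[0,0,-0.0655,0,0,0,0],[0,0,-0.0655,0,0,0,0],[0,0,-0.0655,0,0,0,0],[0,0,-0.0655,0,0,0,0],[0,0,-0.0655,0,0,0,0],[0,0,0,0,0,0,0],[0,0,0,0,0,0,0],[0,0,0,0,0,0,0]]
  ]
}}

```text
clock: 15.15
position: [0.4736, 0.2771, 0.1189]
ee_rot: [0.542, 0.84, -0.0, -0.0]
ft_force: [-0.2, -0.3, -1.6]
grip_width: 0.166
grasp_force: 78.2
```

```bash
python3 -c "
from h import *
d=np.array([np.cos(np.radians(-99.2)),np.sin(np.radians(-99.2)),0])
print('tip pred at last pic',proj('side',np.array([.5479,.0984,.1196])+.0946*d), 'seen ~', 217/6+221.6,183/6+139.6, 'per mm',proj('side',np.array([.5479,.0984,.1196])+.0956*d)-proj('side',np.array([.5479,.0984,.1196])+.0946*d))
goto(.4748,.2780,.0458,114.6)"
```

```text
tip pred at last pic [258.2690741  169.22387138] seen ~ 257.76666666666665 170.1 per mm [ 0.28899541 -0.12190837]
clk 15.15 pos [0.4736 0.2771 0.1189] xyaw 114.37 F [-0.16 -0.31 -1.57] w 0.166 gf 78.2
turn units [-0.0007 -0.0001 -0.0027] shift units (start axes) [0.0015 0.0075 0.3653] (end axes) [0.0016 0.0071 0.3653]
```

Call:
{"name": "send_rows", "arguments": {
  "plan": [
    [[0,0,-0.003,0.0015,0.007,0.05,0],[0,0,0,0,0,0.07,0],[0,0,0,0,0,0.07,0],[0,0,0,0,0,0.06,0],[0,0,0,0,0,0.04,0],[0,0,0,0,0,0.03,0],[0,0,0,0,0,0.02,0],[0,0,0,0,0,0.01,0],[0,0,0,0,0,0.005,0],[0,0,0,0,0,0,0],[0,0,0,0,0,0,0]]
  ]
}}

```text
clock: 16.07
position: [0.4754, 0.2782, 0.0489]
ee_rot: [0.539, 0.842, 0.0, 0.0]
ft_force: [0.4, 1.3, -1.0]
grip_width: 0.172
grasp_force: 78.2
```

```bash
python3 -c "
from h import *
goto(.4750,.2780,.0458,114.6);print(get_obs()['torque'])
b=snap('side','s4')
b0=cv2.imread('pics/s1.png')[:,:,::-1]
c=lambda im,x,y,w,h:cv2.resize(im[y:y+h,x:x+w,::-1],None,fx=5,fy=5,interpolation=2)
cv2.imwrite('pics/c7.png',np.hstack([c(b,165,200,80,100),c(b0,165,200,80,100)]))"
```

```text
clk 16.07 pos [0.4754 0.2782 0.0489] xyaw 114.8 F [ 0.37  1.32 -0.96] w 0.172 gf 78.2
turn units [0.0005 0.0001 0.0024] shift units (start axes) [-0.0003 -0.0022  0.0156] (end axes) [-0.0003 -0.0021  0.0156]
[-0.03045617 -0.03688761  0.0076745 ]
```

View pics/c7.png

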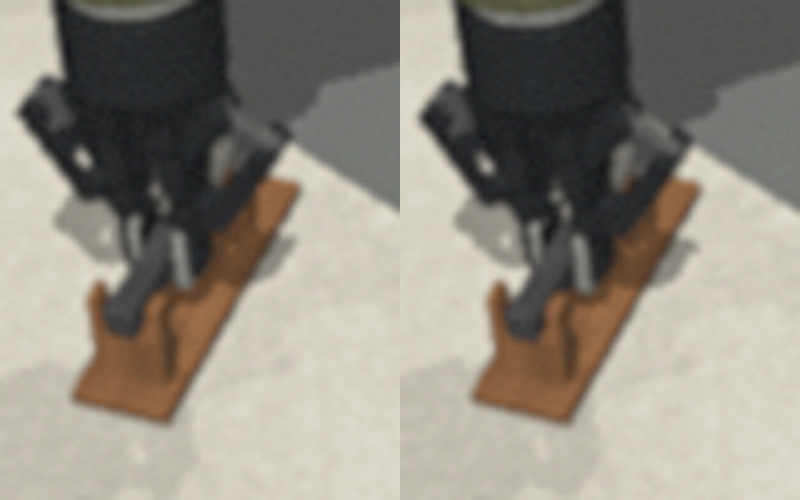

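The rear end is at (122,318) against (125,320) in the grasp picture, still about 3 mm high. That suggests the punch slipped back about 2 mm in the grip. I'll correct it and lower to the seat.

Call:
{"name": "send_rows", "arguments": {
  "plan": [
    [[0,0,0,-0.005,-0.001,0.003,0],[0,0,0,-0.005,-0.001,0.003,0],[0,0,0,0,0,0.003,0],[0,0,0,0,0,0.003,0],[0,0,0,0,0,0.003,0],[0,0,0,0,0,0,0],[0,0,0,0,0,0,0]]
  ]
}}

```text
clock: 16.7
position: [0.4757, 0.276, 0.0459]
ee_rot: [0.539, 0.842, -0.0, 0.0]
ft_force: [-2.0, -2.9, 5.2]
grip_width: 0.17
grasp_force: 79.3
```

```bash
python3 -c "
from h import *
goto(.4750,.2780,.0458,114.6)
b=snap('side','s5');b0=cv2.imread('pics/s1.png')[:,:,::-1]
u=np.radians(-65.3);d=np.array([np.cos(u),np.sin(u),0]);O=np.array([.4751,.278,.045])-.0104*d
for n,im in(('s1',b0),('s5',b)):
    q=[np.mean([cv2.getRectSubPix(im.astype(np.float32),(1,1),tuple(map(float,proj('side',O+s/1e3*d+np.array([0,0,k/1e3])))))[0,0].sum() for k in(-3,-1,1,3)]) for s in range(-60,-29,2)];print(n,np.round(q).astype(int))
"
```

```text
clk 16.7 pos [0.4757 0.276  0.0459] xyaw 114.81 F [-2.05 -2.88  5.18] w 0.17 gf 79.3
turn units [0.     0.0004 0.0024] shift units (start axes) [0.0105 0.0011 0.0003] (end axes) [0.0105 0.001  0.0003]
s1 [277 279 282 279 264 239 213 196 189 193 203 210 213 216 217 216]
s5 [274 277 283 287 287 280 256 225 199 189 191 200 211 219 221 220]
```

Call:
{"name": "send_rows", "arguments": {
  "plan": [
    [[0,0,0,0,0,-0.006,0],[0,0,0,0.006,0,0,0],[0,0,0,0.006,0,0,0],[0,0,0,0,0,0.003,0],[0,0,0,0,0,0.002,0],[0,0,0,0,0,0,0]]
  ]
}}

```text
clock: 17.25
position: [0.4744, 0.2787, 0.0459]
ee_rot: [0.538, 0.843, 0.0, -0.0]
ft_force: [-1.6, 0.5, 2.8]
grip_width: 0.169
grasp_force: 79.0
```

```bash
cat > prof.py <<'E'
from h import *
import sys
b=snap('side',sys.argv[1]);b0=cv2.imread('pics/s1.png')[:,:,::-1]
u=np.radians(-65.3);d=np.array([np.cos(u),np.sin(u),0]);O=np.array([.4751,.278,.045])-.0104*d
for n,im in(('s1',b0),('now',b)):
    q=[np.mean([cv2.getRectSubPix(im.astype(np.float32),(1,1),tuple(map(float,proj('side',O+s/1e3*d+np.array([0,0,k/1e3])))))[0,0].sum() for k in(-3,-1,1,3)]) for s in range(-60,-29,2)];print(n,np.round(q).astype(int))
E
python3 -c "
from h import *
goto(.4750,.2780,.0458,114.6)"; python3 prof.py s6
```

```text
clk 17.25 pos [0.4744 0.2787 0.0459] xyaw 114.84 F [-1.57  0.54  2.82] w 0.169 gf 79.0
turn units [ 0.0001 -0.0001  0.0028] shift units (start axes) [-0.0044  0.0013  0.0004] (end axes) [-0.0044  0.0013  0.0004]
s1 [277 279 282 279 264 239 213 196 189 193 203 210 213 216 217 216]
now [277 277 277 267 243 215 196 187 186 194 204 215 221 222 217 215]
```

Call:
{"name": "send_rows", "arguments": {
  "plan": [
    [[0,0,0,0,0,-0.003,0],[0,0,0,-0.007,0,0,0],[0,0,0,0,0,0.001,0],[0,0,0,0,0,0,0],[0,0,0,0,0,0,0]]
  ]
}}

```text
clock: 17.72
position: [0.4753, 0.2768, 0.046]
ee_rot: [0.539, 0.842, -0.0, 0.0]
ft_force: [0.3, -0.3, -0.8]
grip_width: 0.17
grasp_force: 78.3
```

```bash
python3 -c "
from h import *
goto(.4750,.2780,.0458,114.6)"; python3 prof.py s7
```

```text
clk 17.72 pos [0.4753 0.2768 0.046 ] xyaw 114.79 F [ 0.32 -0.32 -0.82] w 0.17 gf 78.3
turn units [-0.0001  0.0001  0.0022] shift units (start axes) [0.006  0.0014 0.0008] (end axes) [0.006  0.0014 0.0008]
s1 [277 279 282 279 264 239 213 196 189 193 203 210 213 216 217 216]
now [275 276 281 283 277 261 235 207 190 192 200 207 216 221 219 217]
```

Call:
{"name": "send_rows", "arguments": {
  "plan": [
    [[0,0,0,0.007,0,0,0],[0,0,0,0,0,0,0],[0,0,0,0,0,0,0]]
  ]
}}

```text
clock: 18.02
position: [0.4744, 0.2785, 0.0461]
ee_rot: [0.539, 0.843, -0.0, -0.0]
ft_force: [-0.3, -0.5, -2.4]
grip_width: 0.17
grasp_force: 78.3
```

```bash
python3 -c "
from h import *
goto(.4750,.2780,.0458,114.6)"; python3 prof.py s8
```

```text
clk 18.02 pos [0.4744 0.2785 0.0461] xyaw 114.83 F [-0.35 -0.52 -2.39] w 0.17 gf 78.3
turn units [-0.     -0.      0.0027] shift units (start axes) [-0.0032  0.0016  0.0013] (end axes) [-0.0032  0.0016  0.0013]
s1 [277 279 282 279 264 239 213 196 189 193 203 210 213 216 217 216]
now [275 278 282 279 265 241 209 187 185 192 201 209 217 219 216 215]
```

It now matches the original seating profile. Releasing and withdrawing straight up.

Call:
{"name": "send_rows", "arguments": {
  "plan": [
    [[0,0,0,0,0,0.001,0.2],[0,0,0,0,0,0,0.25],[0,0,0,0,0,0,0.4],[0,0,0,0,0,0,0.6],[0,0,0,0,0,0,0.6],[0,0,0,0,0,0,0.6],[0,0,0,0,0,0,0.6],[0,0,0,0,0,-0.04,0.6],[0,0,0,0,0,-0.08,0.6],[0,0,0,0,0,-0.12,0.6],[0,0,0,0,0,-0.15,0.6],[0,0,0,0,0,-0.15,0.6],[0,0,0,0,0,-0.15,0.6],[0,0,0,0,0,-0.15,0.6],[0,0,0,0,0,0,0.6]]
  ]
}}

```text
clock: 19.32
position: [0.4763, 0.2802, 0.2204]
ee_rot: [0.539, 0.843, 0.004, 0.002]
ft_force: [1.0, 1.4, 0.6]
grip_width: 0.602
grasp_force: 0.0
```

Call:
{"name": "send_rows", "arguments": {
  "plan": [
    [[0,0,0,-0.2,0,0,0.6],[0,0,0,-0.2,0,0,0.6],[0,0,0,-0.2,0,0,0.6],[0,0,0,-0.2,0,0,0.6],[0,0,0,-0.2,0,0,0.6],[0,0,0,-0.2,0,0,0.6],[0,0,0,-0.2,0,0,0.6],[0,0,0,-0.2,0,0,0.6],[0,0,0,-0.2,0,0,0.6],[0,0,0,-0.2,0,0,0.6],[0,0,0,0,0,0,0.6],[0,0,0,0,0,0,0.6],[0,0,0,0,0,0,0.6]]
  ]
}}

```text
clock: 20.4
position: [0.6423, -0.0841, 0.214]
ee_rot: [0.539, 0.843, 0.0, -0.0]
ft_force: [-0.2, 0.1, 0.2]
grip_width: 0.598
grasp_force: 0.0
```

```bash
python3 -c "
from h import *
o=get_obs();print(o['position'],o['clock'])
b=snap('side','s9');a=snap('top','t9');b0=cv2.imread('pics/s0.png')[:,:,::-1];a0=cv2.imread('pics/t0.png')[:,:,::-1]
c=lambda im,x,y,w,h,f:cv2.resize(im[y:y+h,x:x+w,::-1],None,fx=f,fy=f,interpolation=2)
cv2.imwrite('pics/c8.png',np.vstack([np.hstack([c(a0,150,195,74,56,5),c(a,150,195,74,56,5)]),np.hstack([c(b0,175,220,74,60,5),c(b,175,220,74,60,5)])]))"
```

```text
[ 0.64229202 -0.08411034  0.21400932] 20.4
```

View pics/c8.png

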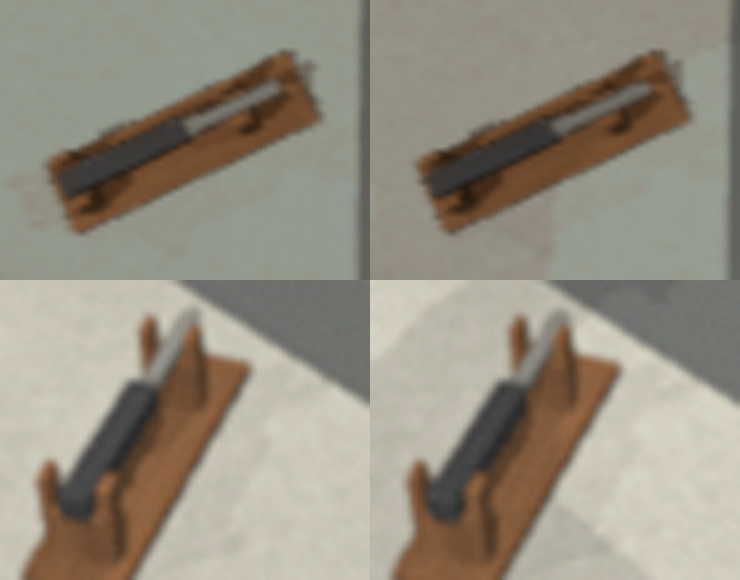

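The before and after crops match: the punch lies in both forks with its tip at about (281,88) each time. The arm is clear of everything, at z = 0.21.

```bash
python3 -c "
from h import *
print(job.hand_in())"
```

```text
the job is handed in; nothing more can be done
None
```

The pin was pressed out to its stop and leaned on at about 15 N, the punch is back in its rest as found, and the job was handed in at about 20.5 s.

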